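# Run the dessert carriage across the warming plate and brake it at the serving mark

## Robot

A 6-joint arm with a two-finger parallel gripper is mounted at the origin on the work surface. World frame = base frame: x ahead of the robot, y to its left, z up, the work surface at z = 0. Lengths are in m, angles in rad, forces in N, time in s.
With the tool pointing down it reaches from about 0.35 to 0.975 m from the base axis. Payload 4.9 kg.
Tool frame: the origin (TCP) lies at the very end of the fingers, on their centre line; the grasp point (between the pads) lies 19 mm behind it; z points along the fingers, y is the line along which they close (so a half turn about z gives the same grasp; the last joint's range is limited). The gripper opens to 85 mm and grips with 20 to 120 N. Pads are 22 mm wide; open, the fingers measure 114 mm over their backs; the gripper's body (76 mm by 85 mm) begins 54 mm behind the grasp point. The pads swing forward as they close: fully open they stand 13 mm farther back than shut.
Start: joints at [0.988, 0.053, 1.613, -0, 1.476, -0.119], TCP at [0.28, 0.559, 0.231] pointing down, gripper open.
Joint ranges: [-3.01, 3.01], [-1.01, 2.22], [0.06, 2.58], [-1.02, 4.17], [0.09, 2.62], [-3.14, 3.14]. Speed limits (rad/s): [2.57, 2.57, 3.14, 3.14, 3.14, 3.14].

## Interface

Orientations are given as a unit quaternion [w, x, y, z].
In Python, from plant import monitor, vision, manip gives the robot as it stands. The module is installed in compiled form; this text tells all that it offers.
- The arm moves only by the tool arm_command, never from a script. Its argument "rows" is a list of rows, each a list of 3 entries, a list of its own where there are three numbers: the finger opening in mm, from 0 to 85.4, then the shift along the world's x, y, z in units of 30 cm (1.0 is 30 cm), then the turn, a rotation vector about the world's x, y, z in units of pi/2 rad (1.0 is pi/2 rad). In form: [[claw, [x, y, z], [wx, wy, wz]], ...]. A call has 1 to 12 rows; each row is the pose to reach, as a shift and turn from the pose commanded when the call began; what a row does not reach only later rows make up. A row lasts 1/12 s, in which the tool goes at most 41.7 mm and 7.16 degrees, less where a joint would pass 70% of its speed; a pose out of reach is approached as far as the arm can. A call with a number of a shift or a turn outside -1 to 1 is refused whole. A call with a gripper value outside its range is refused whole. The fingers move at their own pace and stop on an object; the grip force is fixed at half the most. Time passes only in rows, so rows that repeat a pose let the fingers close. It gives the time, the measured TCP pose, the force, the opening and the grip force at its end, in the units of the state.
- monitor.state(): the state, without advancing time (a new reading comes with each control period).
- vision.grab_frame(name): name is "side" or "top" or "wrist"; returns a dict with "color" (480x640x3 uint8, red, green, blue), "z_map" (480x640 float32, m along the optical axis (not along the pixel's ray), 0 where there is no reading), "mtx" (3x3 intrinsics, pixels), "R" (3x3) and "t" (3): a world point X has camera coordinates R X + t. Camera axes: x right, y down, z forward; pixel columns grow to the right and rows downward; lengths in m; the calibration is good to about 2 mm. The wrist camera is an equidistant fisheye: a pixel r from the principal point sees the ray r / f radians off the axis. A picture is of the moment at which its call begins.
- manip.job_done(): hands the job in; it is judged then, once.
The state is a dict: "time": time; "joint_pos": joint angles; "joint_vel": joint speeds; "joint_efforts": joint torques, N m; "tool_pos": TCP position; "tool_rot": TCP orientation; "contact_force": force on the tool from outside, world axes, zero at the start; "ft_torque": the same for the moment, N m; "gripper_width": opening from 0.0 (shut) to 1.0 (fully open); "grasp_force": force on a finger pad.
Only numpy, scipy, OpenCV 4.12 (cv2) and the standard library are available. Lean on these libraries where they do the work, as an engineer would, in place of code of your own. Each camera call takes 0.05 s, during which the arm holds its last target. There are 200 camera calls.

## Task

Push the free-running dessert carriage along its runway towards the green serving mark, taking its red pointer across the orange warming plate without dawdling (never slower than 0.14 m/s there, the desserts are chilled). Then catch it softly and brake it to rest with the pointer at the green mark, without hitting the end stop, and let go. Speed it up and brake it so gently that the two silver domes do not slip on their icy glass plates, do not touch the domes, and leave the glasses on the table alone.

Things in the scene. Friction and masses are not known exactly. Their poses are not given: they have to be found in the camera images.
- runway: Dark wooden runway fixed on the table, 150 wide (x), 1090 long (y), 30 thick; origin: centre of its underside; deck at local z = 30 mm. The carriage travels along its +y. Black stops 50 high stand on its ends; the carriage strikes the +y stop when the carriage's origin is at runway y = +270 mm (the other at -270).
- carriage: Carriage on ball bearings, free only along the runway's y; axes as the runway's. Two aluminium boxes, each 130 (x) x 110 (y), top 58 above the deck, 260 mm apart, joined by a flat bar flush in the deck. Origin: midway, at deck level, at the y of the red pointer. Nominal 4.0 kg (hidden -25 to +35 %); friction only 0.06 N + 0.4 N per m/s: it coasts over 0.4 m from 0.2 m/s.
- front_face (a point): Middle of the upright black-rubber-faced inner face of the +y box, 32 mm above the deck, at carriage y = +130 mm (faces look into the open 260 mm space between the boxes, 130 wide, 6 to 58 mm above the deck). Push here, from within the space, to drive the carriage forward (4 N is plenty); there is nothing to grip.
- rear_face (a point): Middle of the upright inner face of the -y box, 32 mm above the deck, at carriage y = -130 mm. A tool standing in the open space brakes the moving carriage here.
- cloche_a: Low polished steel dome with a brass knob, radius 32, 25 high, 0.2 kg, on an icy glass plate on the -y box top; origin: centre of its underside, 58 mm above the deck, at carriage y = -190 mm at first. Not to be touched. It slips along the carriage's y if that speeds up or slows at over 0.5 m/s2 (sudden stop from 0.14 m/s: 20 mm).
- cloche_b: The same dome on the +y box, at carriage y = +190 mm at first; slips in the same way (over 10 mm from its first place on the box is too much).
- mark: Green serving mark, a flat clip 34 x 10 x 4 mm lying on the robot's side (-x) edge of the runway, nothing to bump into; origin at the middle of its underside, axes as the runway's. It is at runway y = +150 to +210 mm. The carriage is at the mark when its origin (red pointer) has the same runway y, within 15 mm.
- warm_start (a point): Near (-y) edge of the orange warming plate, a flat orange band across the deck, 30 mm wider than it on each side; on the runway's centre line at runway y = -140 mm, at deck height.
- warm_end (a point): Far (+y) edge of the warming plate, at runway y = -70 mm. The carriage counts as over the plate while its origin lies between these two edges.
- wine_glass_a: Stemmed wine glass, 185 high, radius 38, beyond the runway; origin at the centre of its foot. Leave alone.
- wine_glass_b: A second wine glass like it, beyond the runway. Leave alone.
- tumbler: Glass tumbler, 85 high, radius 38, beyond the runway; origin at the centre of its underside. Leave alone.

How it is judged:
On the way, in this order (a step that is already met when the one before it is completed fails the run):
1. the carriage has crossed the warming plate (y of carriage in the frame of warm_end above 0 m), for 0.1 s.
2. the carriage rests at the serving mark (y of carriage in the frame of mark between -0.015 and 0.015 m and linear speed of carriage below 0.008 m/s), for 1 s.
At the end, for the whole second after the job is handed in: The carriage is at rest (under 8 mm/s) with its pointer within 15 mm of the green mark along the runway, and the robot has let go (all of step 2); the robot touches nothing.
It fails at once if the carriage lingers over the warming plate (slower than 0.14 m/s) (y of carriage in the frame of warm_start above 0 m and y of carriage in the frame of warm_end below 0 m and linear speed of carriage below 0.14 m/s).
It fails at once if the carriage strikes the end stop (y of carriage in the frame of runway above 0.267 m).
It fails at once if a dome slips more than 10 mm on its plate (y of cloche_a in the frame of carriage above -0.18 m or y of cloche_a in the frame of carriage below -0.2 m or y of cloche_b in the frame of carriage above 0.2 m or y of cloche_b in the frame of carriage below 0.18 m).
It fails at once if a dome is touched (contact force between any of cloche_a, cloche_b and anything else above 0.5 N).
It fails at once if a glass is disturbed (distance of any of wine_glass_a, wine_glass_b, tumbler from where it was at the start of the episode above 0.02 m or angle between any of wine_glass_a, wine_glass_b, tumbler's own z axis and vertical above 0.3 rad).
It also fails if it takes over 48 s, if anything falls off the work surface, if the arm or the gripper's body presses on something with over 40 N, if the wrist force passes 120 N, or if a joint passes its speed limit or range.

## Working session

There is one attempt and no reset: what is moved stays moved. The work goes in short steps, Python scripts to look and compute and a tool call to move; the robot and the scene stay as the last step left them, time stands still between calls to the robot, and variables do not carry over. Pictures are saved under pics/ and viewed, at most 10 in all, crops included, and the job is handed in when it is done.

Besides the shell and the picture viewer there is one more tool, called after "Request:" in YAML: its name, and indented under it one key for each argument. arm_command: Moves the arm, as the interface text tells. Shifts and turns lie within -1 to 1; 1 stands for 30 cm of shift or pi/2 rad of turn. Its arguments: {"type":"object","properties":{"rows":{"type":"array"}},"required":["rows"]}

```bash
mkdir -p pics; cat > h.py <<'E'
import numpy as np, cv2
from plant import monitor, vision, manip
def ray_plane(f,u,v,z):
    K,R,t=f["mtx"],np.array(f["R"]),np.array(f["t"])
    d=R.T@np.linalg.inv(K)@np.array([u,v,1.0]); c=-R.T@t
    return c+d*(z-c[2])/d[2]
E
python3 - <<'E'
from h import *
s=monitor.state(); print(s)
for n in ("top","side"):
    f=vision.grab_frame(n); np.save(n+".npy",f,allow_pickle=True)
    cv2.imwrite(f"pics/{n}0.png",f["color"][:,:,::-1]); print(n,f["mtx"],f["R"],f["t"])
E
```

```text
{'time': 0.0, 'joint_pos': array([ 9.88009006e-01,  5.33485881e-02,  1.61433999e+00, -3.41598025e-06,
        1.47601239e+00, -1.19012014e-01]), 'joint_vel': array([ 0.00019847, -0.00046242,  0.00156127, -0.00038121, -0.00124624,
       -0.00086598]), 'joint_efforts': array([-1.84864402e-04, -3.93715024e+01, -3.70163620e+01, -1.52499656e-04,
        7.28278115e-03, -5.42493879e-06]), 'tool_pos': array([0.27922883, 0.5584342 , 0.23004069]), 'tool_rot': array([-3.60761408e-04,  2.29814774e-01,  9.73233815e-01, -9.90502646e-04]), 'contact_force': array([-0.92591187,  0.51697151, -0.31669278]), 'ft_torque': array([ 0.01663568, -0.01448397, -0.01799781]), 'grasp_force': 0.0, 'gripper_width': 1.0002574677238485}
top [[587.58342522   0.         314.19072615]
 [  0.         587.58342522 250.97093073]
 [  0.           0.           1.        ]] [[ 0.01501112 -0.99988501 -0.00215395]
 [-0.97587115 -0.01418123 -0.21788621]
 [ 0.21783061  0.00537269 -0.9759718 ]] [-0.06105656  0.5949608   1.10155085]
side [[599.2634895    0.         322.58184954]
 [  0.         599.2634895  241.95893572]
 [  0.           0.           1.        ]] [[ 0.89839361 -0.43844884 -0.02552528]
 [-0.24133468 -0.444273   -0.86277405]
 [ 0.36694209  0.78127083 -0.50494494]] [-0.53134532  0.18410372  1.01952557]
```

View pics/top0.png

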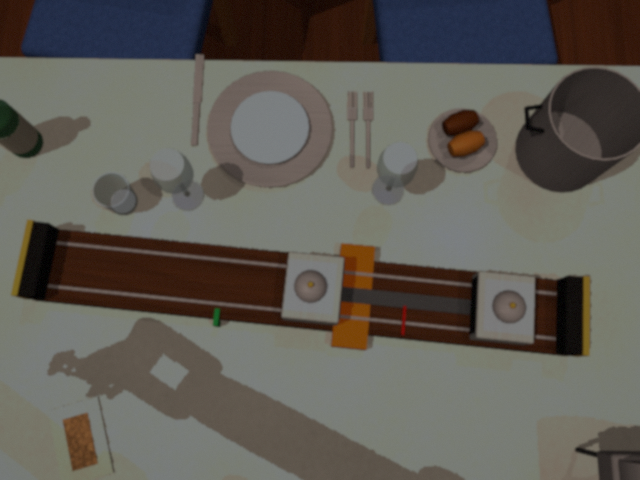

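View pics/side0.png

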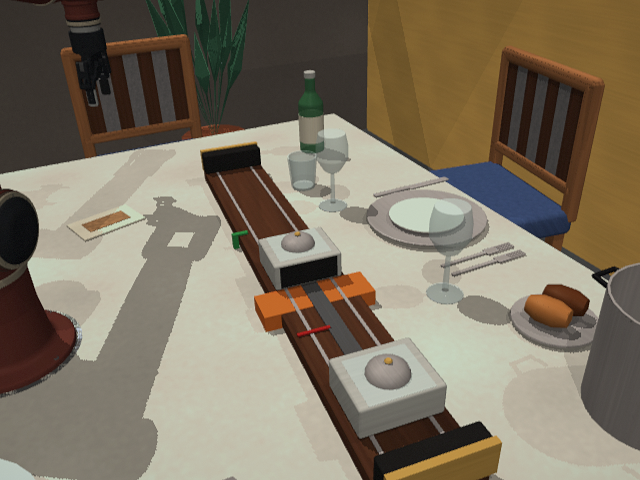

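The top view shows the runway along the image, with the pointer at (404,320), the plate at columns 333–375, the mark at (217,317), and domes at (311,287) and (510,306). Next I'll measure these.

```bash
python3 - <<'E'
from h import *
f=np.load("top.npy",allow_pickle=True).item()
hsv=cv2.cvtColor(f["color"],cv2.COLOR_RGB2HSV)
roi=np.zeros((480,640),np.uint8); roi[215:360,5:600]=255
def blob(lo,hi,z,name,n=1):
    m=cv2.inRange(hsv,lo,hi)&roi
    cs=sorted(cv2.findContours(m,0,2)[0],key=cv2.contourArea)[-n:]
    for c in cs:
        r=cv2.minAreaRect(c); b=cv2.boxPoints(r)
        print(name,cv2.contourArea(c),np.round(r[0],1),np.round(ray_plane(f,*r[0],z),4),"corners",[list(np.round(ray_plane(f,*p,z)[:2],3)) for p in b])
blob((50,120,60),(75,255,255),.032,"green")
blob((0,200,120),(5,255,255),.032,"red")
blob((8,200,120),(20,255,255),.03,"orange")
blob((20,150,90),(32,255,255),.08,"yellow stops",2)
blob((0,0,165),(179,60,255),.088,"white",3)
blob((0,80,30),(12,255,110),.03,"wood",3)
# rails lines: depth check
for p in [(217,317),(404,320),(311,287),(300,262),(490,280),(430,300),(150,270),(355,340)]:
    z=f["z_map"][p[1],p[0]]; K=f["mtx"]; 
    print(p,np.round(f["R"].T@(z*np.linalg.inv(K)@[p[0],p[1],1]-f["t"]),3))
E
```

```text
green 64.0 [215.8 316.4] [0.4666 0.1423 0.032 ] corners [[np.float64(0.45), np.float64(0.149)], [np.float64(0.484), np.float64(0.146)], [np.float64(0.483), np.float64(0.136)], [np.float64(0.449), np.float64(0.138)]]
orange 719.5 [349.8 333. ] [ 0.4379 -0.1253  0.03  ] corners [[np.float64(0.415), np.float64(-0.091)], [np.float64(0.466), np.float64(-0.095)], [np.float64(0.461), np.float64(-0.16)], [np.float64(0.41), np.float64(-0.155)]]
yellow stops 285.0 [ 22.  257.5] [0.5711 0.5195 0.08  ] corners [[np.float64(0.5), np.float64(0.531)], [np.float64(0.647), np.float64(0.518)], [np.float64(0.645), np.float64(0.508)], [np.float64(0.498), np.float64(0.521)]]
yellow stops 351.0 [585.5 315.5] [ 0.4737 -0.573   0.08  ] corners [[np.float64(0.548), np.float64(-0.575)], [np.float64(0.549), np.float64(-0.584)], [np.float64(0.401), np.float64(-0.571)], [np.float64(0.401), np.float64(-0.562)]]
wood 2921.5 [197.8 310.3] [0.4785 0.1793 0.03  ] corners [[np.float64(0.489), np.float64(0.488)], [np.float64(0.521), np.float64(0.489)], [np.float64(0.468), np.float64(-0.128)], [np.float64(0.436), np.float64(-0.125)]]
wood 3159.0 [448.1 326. ] [ 0.4545 -0.321   0.03  ] corners [[np.float64(0.44), np.float64(-0.1)], [np.float64(0.507), np.float64(-0.106)], [np.float64(0.469), np.float64(-0.543)], [np.float64(0.404), np.float64(-0.531)]]
wood 8996.5 [167.1 275.8] [0.5478 0.2457 0.03  ] corners [[np.float64(0.528), np.float64(0.484)], [np.float64(0.611), np.float64(0.485)], [np.float64(0.568), np.float64(0.006)], [np.float64(0.486), np.float64(0.012)]]
(217, 317) [0.465 0.139 0.035]
(404, 320) [ 0.464 -0.232  0.038]
(311, 287) [ 0.517 -0.047  0.105]
(300, 262) [ 0.569 -0.025  0.087]
(490, 280) [ 0.538 -0.391  0.089]
(430, 300) [ 0.506 -0.286  0.031]
(150, 270) [0.56  0.282 0.028]
(355, 340) [ 0.424 -0.135  0.033]
```

```bash
cat >> h.py <<'E'
C=np.array([.5224,-.0268]); A=np.array([.0888,.99605]); X=np.array([.99605,-.0888])
def rw(p): d=np.array(p)[:2]-C; return np.array([d@X,d@A])   # runway x,y
def world(x,y): return C+x*X+y*A
def pts(f,lo,hi,z,reg=(215,360,5,600),n=2,amin=4):
    hsv=cv2.cvtColor(f["color"],cv2.COLOR_RGB2HSV); m=cv2.inRange(hsv,lo,hi)
    r=np.zeros_like(m); r[reg[0]:reg[1],reg[2]:reg[3]]=255
    k,_,st,ce=cv2.connectedComponentsWithStats(m&r)
    o=[(int(st[i,4]),*np.round(rw(ray_plane(f,*ce[i],z)),4)) for i in range(1,k) if st[i,4]>=amin]
    return sorted(o,reverse=True)[:n]
def look(f):
    return dict(red=pts(f,(0,190,110),(6,255,255),.034), red2=pts(f,(172,190,110),(179,255,255),.034),
      knob=pts(f,(14,90,120),(28,255,255),.111,n=4), orange=pts(f,(7,200,120),(20,255,255),.034))
E
python3 - <<'E'
from h import *
f=np.load("top.npy",allow_pickle=True).item()
print(look(f), pts(f,(50,120,60),(75,255,255),.033))
hsv=cv2.cvtColor(f["color"],cv2.COLOR_RGB2HSV); print(hsv[318:322,402:407].tolist()); print(hsv[283:288,309:314].tolist()); print(hsv[304:308,510:515].tolist())
# orange edges along the protruding -x strip, box inner faces on top row
for (u0,u1,v) in [(325,385,340),(325,360,262),(460,545,285)]:
    print(v,[(u,f["color"][v,u].tolist()) for u in range(u0,u1,4)][:22])
print("start tool",world(0,-.21), "cam", -f["R"].T@f["t"])
E
```

```text
{'red': [(30, np.float64(-0.0423), np.float64(-0.2089))], 'red2': [], 'knob': [(781, np.float64(-0.0841), np.float64(-0.1032)), (566, np.float64(0.0654), np.float64(-0.1077)), (277, np.float64(-0.0041), np.float64(0.5351)), (241, np.float64(-0.0053), np.float64(-0.536))], 'orange': [(773, np.float64(-0.0777), np.float64(-0.1072)), (544, np.float64(0.0818), np.float64(-0.1121))]} [(84, np.float64(-0.07), np.float64(0.1629))]
[[[3, 232, 90], [2, 241, 109], [1, 225, 110], [3, 222, 92], [7, 217, 67]], [[3, 230, 93], [1, 227, 110], [2, 234, 108], [2, 210, 90], [8, 211, 64]], [[2, 203, 94], [2, 221, 111], [2, 226, 107], [2, 190, 90], [4, 152, 69]], [[2, 170, 102], [2, 216, 112], [1, 197, 110], [3, 148, 95], [6, 97, 84]]]
[[[21, 161, 117], [22, 177, 117], [22, 173, 115], [20, 141, 105], [17, 99, 95]], [[21, 176, 119], [22, 183, 121], [22, 185, 116], [20, 167, 107], [17, 107, 95]], [[20, 166, 118], [21, 180, 119], [21, 177, 114], [20, 154, 103], [16, 99, 95]], [[18, 135, 115], [19, 150, 112], [18, 140, 109], [16, 105, 104], [12, 68, 101]], [[15, 88, 113], [15, 94, 111], [15, 86, 107], [14, 6
[... 785 characters left out ...]
13]), (341, [120, 119, 109]), (345, [96, 46, 17]), (349, [105, 46, 6]), (353, [104, 43, 4]), (357, [120, 63, 10])]
285 [(460, [77, 65, 60]), (464, [80, 71, 65]), (468, [83, 72, 68]), (472, [29, 25, 23]), (476, [28, 26, 23]), (480, [121, 116, 108]), (484, [122, 121, 113]), (488, [122, 122, 121]), (492, [122, 123, 122]), (496, [122, 123, 122]), (500, [122, 123, 123]), (504, [121, 122, 121]), (508, [122, 121, 121]), (512, [123, 123, 122]), (516, [123, 124, 122]), (520, [122, 122, 122]), (524, [121, 123, 121]), (528, [122, 124, 122]), (532, [122, 121, 121]), (536, [40, 25, 20]), (540, [49, 25, 14]), (544, [49, 24, 11])]
start tool [ 0.503752  -0.2359705] cam [ 0.34157012 -0.05853055  1.20458481]
```

Request:
arm_command:
  rows:
    - [85, [0.09, -0.13, 0], [0, 0, 0.06]]
    - [85, [0.15, -0.26, 0], [0, 0, 0.12]]
    - [85, [0.2, -0.39, 0], [0, 0, 0.18]]
    - [85, [0.25, -0.52, 0], [0, 0, 0.239]]
    - [85, [0.3, -0.65, 0], [0, 0, 0.239]]
    - [85, [0.34, -0.78, 0], [0, 0, 0.239]]
    - [85, [0.38, -0.91, 0], [0, 0, 0.239]]
    - [85, [0.4, -1.0, 0], [0, 0, 0.239]]

```text
time: 0.77
tool_pos: [0.3998, 0.2564, 0.2308]
tool_rot: [-0.0, 0.045, 0.999, -0.0]
contact_force: [1.6, -0.7, 0.5]
gripper_width: 0.998
grasp_force: 0.0
```

Request:
arm_command:
  rows:
    - [85, [0.04, -0.12, 0], [0, 0, 0]]
    - [85, [0.07, -0.25, 0], [0, 0, 0]]
    - [85, [0.1, -0.38, 0], [0, 0, 0]]
    - [85, [0.13, -0.51, 0], [0, 0, 0]]
    - [85, [0.16, -0.64, 0], [0, 0, 0]]
    - [85, [0.19, -0.77, 0], [0, 0, 0]]
    - [85, [0.22, -0.88, 0], [0, 0, 0]]
    - [85, [0.236, -1.0, 0], [0, 0, 0]]

```text
time: 1.43
tool_pos: [0.4704, -0.0428, 0.231]
tool_rot: [-0.0, 0.044, 0.999, 0.0]
contact_force: [0.7, 0.9, -0.3]
gripper_width: 0.995
grasp_force: 0.0
```

Request:
arm_command:
  rows:
    - [85, [0.03, -0.13, 0], [0, 0, 0]]
    - [85, [0.06, -0.26, 0], [0, 0, 0]]
    - [85, [0.09, -0.38, 0], [0, 0, 0]]
    - [85, [0.11, -0.47, 0], [0, 0, 0]]
    - [85, [0.122, -0.517, -0.04], [0, 0, 0]]
    - [85, [0.122, -0.517, -0.12], [0, 0, 0]]
    - [85, [0.122, -0.517, -0.22], [0, 0, 0]]
    - [85, [0.122, -0.517, -0.28], [0, 0, 0]]
    - [85, [0.122, -0.517, -0.28], [0, 0, 0]]

```text
time: 2.18
tool_pos: [0.5036, -0.1945, 0.1413]
tool_rot: [-0.005, 0.044, 0.999, 0.002]
contact_force: [-0.8, -0.2, -0.7]
gripper_width: 0.996
grasp_force: 0.0
```

```bash
python3 - <<'E'
from h import *
for n in ("top","side"):
    f=vision.grab_frame(n); cv2.imwrite(f"pics/{n}1.png",f["color"][:,:,::-1])
    if n=="top": print(look(f)["red"], pts(f,(17,110,100),(24,215,125),.111,n=5))
s=monitor.state(); print(s["time"],s["tool_pos"],rw(s["tool_pos"]),s["tool_rot"],s["contact_force"])
E
```

```text
[(34, np.float64(-0.0262), np.float64(-0.2093))] [(118, np.float64(-0.0115), np.float64(-0.5313)), (96, np.float64(-0.0077), np.float64(0.5287)), (25, np.float64(-0.0256), np.float64(-0.5411)), (19, np.float64(0.0007), np.float64(-0.3989)), (15, np.float64(0.0014), np.float64(-0.0196))]
2.2833 [ 0.50644099 -0.1958398   0.14658577] [-0.00088524 -0.16978925] [-9.17231736e-04  4.41533359e-02  9.99024249e-01  4.36784477e-04] [ 0.4995356  -0.22649936  0.63696936]
```

View pics/top1.png

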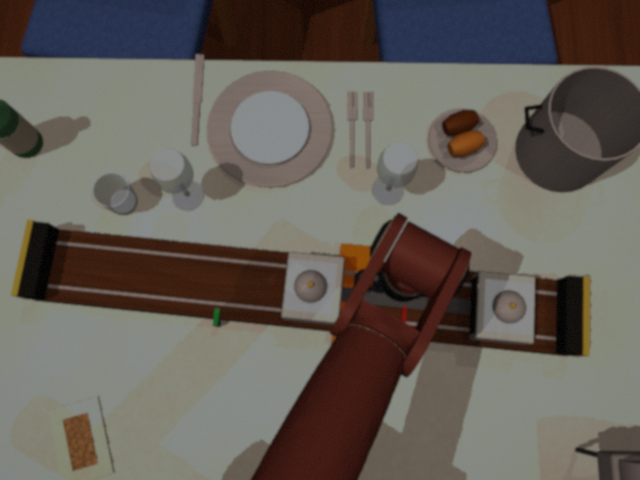

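View pics/side1.png

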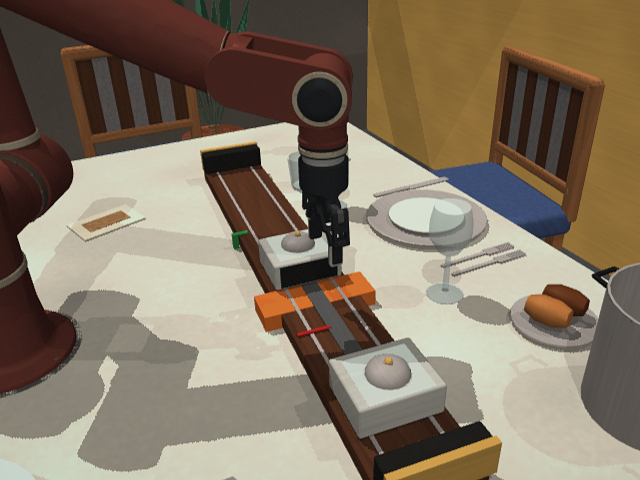

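Carriage located: the knobs are 379 mm apart, which puts its y at -0.209, matching the pointer. The mark is at +0.163. Now I'll descend and close most of the gap to the front face.

Request:
arm_command:
  rows:
    - [85, [0, 0, -0.06], [0, 0, 0]]
    - [85, [0, 0, -0.15], [0, 0, 0]]
    - [85, [0, 0, -0.24], [0, 0, 0]]
    - [85, [0, 0, -0.32], [0, 0, 0]]
    - [85, [0, 0, -0.355], [0, 0, 0]]
    - [85, [0, 0, -0.355], [0, 0, 0]]
    - [85, [0.001, 0.013, -0.355], [0, 0, 0]]
    - [85, [0.003, 0.034, -0.355], [0, 0, 0]]
    - [85, [0.005, 0.056, -0.355], [0, 0, 0]]
    - [85, [0.0065, 0.074, -0.355], [0, 0, 0]]
    - [85, [0.0075, 0.085, -0.355], [0, 0, 0]]
    - [85, [0.0077, 0.087, -0.355], [0, 0, 0]]

```text
time: 3.28
tool_pos: [0.5097, -0.1693, 0.0415]
tool_rot: [0.0, 0.044, 0.999, -0.0]
contact_force: [0.7, 0.4, 0.8]
gripper_width: 0.996
grasp_force: 0.0
```

```bash
python3 - <<'E'
from h import *
f=vision.grab_frame("side"); cv2.imwrite("pics/side2.png",cv2.resize(f["color"][180:420,200:480,::-1],None,fx=2,fy=2))
f=vision.grab_frame("top"); print(look(f)["red"], pts(f,(17,110,100),(24,215,125),.111,n=5))
s=monitor.state(); print(s["time"],s["tool_pos"],rw(s["tool_pos"]),s["contact_force"])
E
```

```text
[] [(127, np.float64(-0.0144), np.float64(-0.5315)), (100, np.float64(-0.0073), np.float64(0.5289)), (48, np.float64(-0.0173), np.float64(-0.541)), (20, np.float64(0.0007), np.float64(-0.399)), (14, np.float64(0.0014), np.float64(-0.0195))]
3.3833 [ 0.50946254 -0.1698057   0.04111178] [-0.00018745 -0.14358967] [-0.55922107  0.78776881  0.14208579]
```

View pics/side2.png

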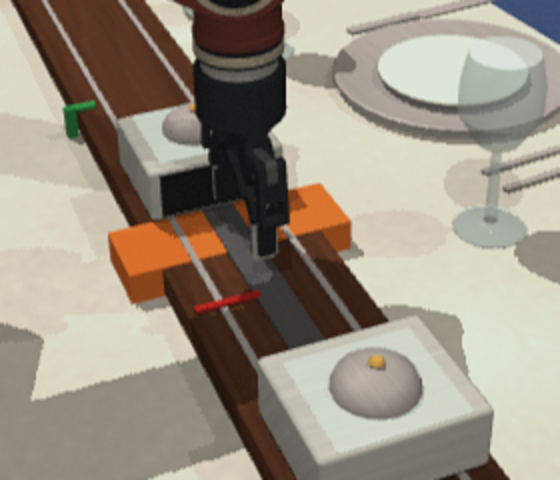

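The gripper stands inside the space, clear of both domes, with the front finger about 7 mm from the face. I'll creep in.

Request:
arm_command:
  rows:
    - [85, [0.0003, 0.0033, 0], [0, 0, 0]]
    - [85, [0.0006, 0.0066, 0], [0, 0, 0]]
    - [85, [0.0009, 0.01, 0], [0, 0, 0]]
    - [85, [0.0012, 0.0133, 0], [0, 0, 0]]
    - [85, [0.0015, 0.0166, 0], [0, 0, 0]]
    - [85, [0.0018, 0.02, 0], [0, 0, 0]]

```text
time: 3.88
tool_pos: [0.5098, -0.164, 0.0407]
tool_rot: [-0.0, 0.044, 0.999, 0.0]
contact_force: [-0.2, 0.3, -1.1]
gripper_width: 0.995
grasp_force: 0.0
```

```bash
python3 - <<'E'
from h import *
f=vision.grab_frame("top"); print(pts(f,(17,110,100),(24,215,125),.111,n=5)[-2:])
s=monitor.state(); print(s["time"],rw(s["tool_pos"]),s["contact_force"])
E
```

```text
[(18, np.float64(0.0008), np.float64(-0.3993)), (13, np.float64(0.0136), np.float64(-0.541))]
3.9333 [-0.00037427 -0.13761278] [-0.81575586 -0.06017009  0.01259535]
```

Request:
arm_command:
  rows:
    - [85, [0.0003, 0.0033, 0], [0, 0, 0]]
    - [85, [0.0006, 0.0066, 0], [0, 0, 0]]
    - [85, [0.0009, 0.01, 0], [0, 0, 0]]
    - [85, [0.0012, 0.0133, 0], [0, 0, 0]]

```text
time: 4.27
tool_pos: [0.5102, -0.16, 0.0408]
tool_rot: [0.0, 0.044, 0.999, 0.0]
contact_force: [-0.6, 0.4, 0.4]
gripper_width: 0.998
grasp_force: 0.0
```

```bash
python3 - <<'E'
from h import *
f=vision.grab_frame("top"); print([p for p in pts(f,(17,110,100),(24,215,125),.111,n=6) if abs(p[1])<.008])
s=monitor.state(); print(s["time"],rw(s["tool_pos"]),s["contact_force"])
E
```

```text
[(21, np.float64(0.0006), np.float64(-0.3967)), (13, np.float64(0.0012), np.float64(-0.0173))]
4.3167 [-0.0003423 -0.1335343] [ 0.72763684 -0.69415838 -0.79558541]
```

Request:
arm_command:
  rows:
    - [85, [0.0006, 0.0066, 0], [0, 0, 0]]
    - [85, [0.0018, 0.0199, 0], [0, 0, 0]]
    - [85, [0.0036, 0.0398, 0], [0, 0, 0]]
    - [85, [0.0059, 0.0664, 0], [0, 0, 0]]
    - [85, [0.0089, 0.0996, 0], [0, 0, 0]]
    - [85, [0.0124, 0.1394, 0], [0, 0, 0]]
    - [85, [0.0166, 0.1859, 0], [0, 0, 0]]
    - [85, [0.0212, 0.2374, 0], [0, 0, 0]]
    - [85, [0.0259, 0.2905, 0], [0, 0, 0]]
    - [85, [0.03, 0.337, 0], [0, 0, 0]]
    - [85, [0.033, 0.3702, 0], [0, 0, 0]]
    - [85, [0.0348, 0.3901, 0], [0, 0, 0]]

```text
time: 5.32
tool_pos: [0.5205, -0.041, 0.0407]
tool_rot: [-0.0, 0.043, 0.999, 0.0]
contact_force: [0.3, -0.2, 0.6]
gripper_width: 0.997
grasp_force: 0.0
```

```bash
cat > t.py <<'E'
from h import *
f=vision.grab_frame("top"); print([p for p in pts(f,(17,110,100),(24,215,125),.111,n=8) if abs(p[1])<.01],look(f)["red"])
s=monitor.state(); print(s["time"],rw(s["tool_pos"]),s["contact_force"])
E
python3 t.py
```

```text
[(100, np.float64(-0.0079), np.float64(0.5288)), (23, np.float64(0.0016), np.float64(-0.2627)), (18, np.float64(0.0012), np.float64(0.1167))] [(46, np.float64(-0.0426), np.float64(-0.0708))]
5.3667 [-0.00059461 -0.0141249 ] [0.06340972 0.57056563 0.65138363]
```

Request:
arm_command:
  rows:
    - [85, [0, 0, 0], [0, 0, 0]]
    - [85, [0, 0, 0], [0, 0, 0]]
    - [85, [0, 0, 0], [0, 0, 0]]

```text
time: 5.62
tool_pos: [0.5207, -0.0434, 0.0409]
tool_rot: [0.0, 0.044, 0.999, -0.0]
contact_force: [-0.5, -0.0, 0.3]
gripper_width: 0.996
grasp_force: 0.0
```

```bash
python3 t.py
```

```text
[(97, np.float64(-0.0046), np.float64(0.5289)), (24, np.float64(0.0011), np.float64(-0.2084)), (15, np.float64(0.0003), np.float64(0.1716))] [(19, np.float64(-0.0278), np.float64(-0.0162))]
5.6667 [-0.00025336 -0.01683749] [-0.4153846  -0.33216354  0.32073779]
```

Request:
arm_command:
  rows:
    - [85, [0, 0, 0], [0, 0, 0]]
    - [85, [0, 0, 0], [0, 0, 0]]
    - [85, [0.0003, 0.0033, 0], [0, 0, 0]]
    - [85, [0.0015, 0.0166, 0], [0, 0, 0]]
    - [85, [0.0037, 0.0415, 0], [0, 0, 0]]
    - [85, [0.0068, 0.0764, 0], [0, 0, 0]]
    - [85, [0.0102, 0.1139, 0], [0, 0, 0]]
    - [85, [0.0135, 0.1514, 0], [0, 0, 0]]
    - [85, [0.0167, 0.1872, 0], [0, 0, 0]]
    - [85, [0.0196, 0.2198, 0], [0, 0, 0]]
    - [85, [0.0222, 0.249, 0], [0, 0, 0]]
    - [85, [0.0245, 0.2749, 0], [0, 0, 0]]

```text
time: 6.67
tool_pos: [0.528, 0.0409, 0.0408]
tool_rot: [-0.0, 0.044, 0.999, 0.0]
contact_force: [0.2, 0.1, 0.4]
gripper_width: 0.995
grasp_force: 0.0
```

Request:
arm_command:
  rows:
    - [85, [0.002, 0.0222, 0], [0, 0, 0]]
    - [85, [0.0036, 0.0405, 0], [0, 0, 0]]
    - [85, [0.0049, 0.0548, 0], [0, 0, 0]]
    - [85, [0.0058, 0.0651, 0], [0, 0, 0]]
    - [85, [0.0064, 0.0717, 0], [0, 0, 0]]
    - [85, [0.0067, 0.0754, 0], [0, 0, 0]]
    - [85, [0.0069, 0.077, 0], [0, 0, 0]]
    - [85, [0.0069, 0.077, 0], [0, 0, 0]]
    - [85, [0.0069, 0.077, 0], [0, 0, 0]]

```text
time: 7.42
tool_pos: [0.5301, 0.0623, 0.0408]
tool_rot: [-0.0, 0.044, 0.999, -0.0]
contact_force: [0.2, 0.3, 0.3]
gripper_width: 0.994
grasp_force: 0.0
```

```bash
python3 t.py; python3 t.py
```

```text
[(93, np.float64(-0.0075), np.float64(0.5287)), (20, np.float64(0.0008), np.float64(-0.0281)), (14, np.float64(0.0016), np.float64(0.3518))] [(10, np.float64(-0.0196), np.float64(0.1632))]
7.4667 [-0.0002887   0.08940824] [-0.495076    0.67444266  0.33294961]
[(95, np.float64(-0.0066), np.float64(0.5287)), (20, np.float64(0.0009), np.float64(-0.0281)), (12, np.float64(0.0019), np.float64(0.3512)), (6, np.float64(-0.008), np.float64(-0.541))] [(8, np.float64(-0.0207), np.float64(0.1634))]
7.5167 [-0.00030881  0.08943939] [ 0.15602527 -0.16977893 -0.74648182]
```

It is at rest with the pointer at 0.163, on the mark. Next I'll back the tool off the rear face, then lift.

Request:
arm_command:
  rows:
    - [85, [0.0005, 0.006, 0], [0, 0, 0]]
    - [85, [0.003, 0.03, 0], [0, 0, 0]]
    - [85, [0.007, 0.08, 0], [0, 0, 0]]
    - [85, [0.013, 0.15, 0], [0, 0, 0]]
    - [85, [0.018, 0.2, 0], [0, 0, 0]]
    - [85, [0.02, 0.225, 0.02], [0, 0, 0]]
    - [85, [0.02, 0.225, 0.12], [0, 0, 0]]
    - [85, [0.02, 0.225, 0.24], [0, 0, 0]]
    - [85, [0.02, 0.225, 0.36], [0, 0, 0]]
    - [85, [0.02, 0.225, 0.46], [0, 0, 0]]
    - [85, [0.02, 0.225, 0.5], [0, 0, 0]]
    - [85, [0.02, 0.225, 0.5], [0, 0, 0]]

```text
time: 8.52
tool_pos: [0.5384, 0.1304, 0.1957]
tool_rot: [0.004, 0.044, 0.999, 0.001]
contact_force: [-0.8, 1.1, 0.3]
gripper_width: 0.994
grasp_force: 0.0
```

Request:
arm_command:
  rows:
    - [85, [0, 0, 0], [0, 0, 0]]
    - [85, [0, 0, 0], [0, 0, 0]]
    - [85, [0, 0, 0], [0, 0, 0]]
    - [85, [0, 0, 0], [0, 0, 0]]
    - [85, [0, 0, 0], [0, 0, 0]]
    - [85, [0, 0, 0], [0, 0, 0]]

```text
time: 9.02
tool_pos: [0.5356, 0.13, 0.1897]
tool_rot: [-0.001, 0.044, 0.999, -0.0]
contact_force: [-0.7, 0.8, 0.7]
gripper_width: 0.995
grasp_force: 0.0
```

```bash
python3 t.py; python3 - <<'E'
from h import *
f=vision.grab_frame("side"); cv2.imwrite("pics/side3.png",f["color"][:,:,::-1])
E
```

```text
[(45, np.float64(0.0083), np.float64(0.5281)), (11, np.float64(0.0027), np.float64(-0.0279)), (9, np.float64(0.0011), np.float64(0.3526))] []
9.0667 [-0.00060123  0.15734292] [-0.84067662  0.52970344 -0.33130826]
```

View pics/side3.png

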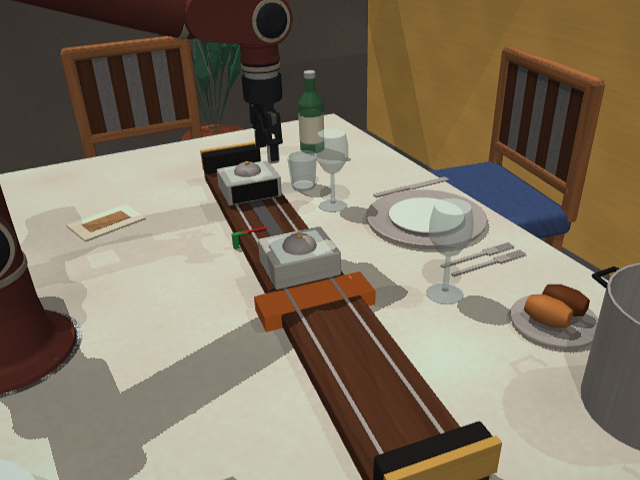

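The red pointer (255,231) lines up with the green mark (237,238) along the runway, the glasses stand untouched, and the arm is clear. Handing in.

```bash
python3 -c "
from h import *
print(manip.job_done())"
```

```text
the job is handed in; nothing more can be done
None
```

I handed the job in, though no verdict came back: the carriage crossed the warming plate at about 0.18 m/s and rests with its pointer within about 1 mm of the green mark, the domes slipped about 2 mm at most, the glasses look untouched, and the arm is clear.

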